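# Back off the ratchet stop of the jar rail

## Robot

A 7-joint arm with a two-finger parallel gripper is mounted at the origin on a cart in front of the work surface, level with it; the furniture and walls round the work are solid. World frame = base frame: x ahead of the robot, y to its left, z up, the work surface at z = 0. Lengths are in m, angles in rad, forces in N, time in s.
With the tool pointing down it reaches from about 0.425 to 1.025 m from the base axis. Payload 3.6 kg.
Tool frame: the origin (TCP) lies on the centre line of the jaws, within the pads' length; the fingertips stand 11 mm ahead of it and the grasp point (between the pads) lies 8 mm behind it; z points along the fingers, y is the direction in which the jaws open and shut (so a half turn about z gives the same grasp; the last joint's range is limited). The gripper opens to 85 mm and grips with 20 to 120 N. Pads are 22 mm wide; open, the fingers measure 114 mm over their backs; the gripper's body (76 mm by 85 mm) begins 54 mm behind the grasp point. The pads swing forward as they close: fully open they stand 13 mm farther back than shut.
Start: joints at [1.075, 0.591, 0.048, 1.609, -0.033, 0.943, -0.034], TCP at [0.284, -0.667, 0.242] pointing down, gripper open.
Joint ranges: [-2.69, 2.69], [-0.47, 2.24], [-1.27, 1.36], [0.19, 2.51], [-1.53, 4.68], [0.08, 2.07], [-3.09, 3.09]. Speed limits (rad/s): [2.57, 2.57, 3.14, 3.14, 3.14, 3.14, 3.14].

## Interface

Orientations are given as a rotation vector (axis times angle).
In Python, from workcell import robot gives the robot as it stands.
- The arm moves only by the tool arm_command, never from a script. Its argument "motion" is a list of rows, each an object of numbers: "dx", "dy", "dz": the shift along the tool's x, y, z in m; "twist": the turn about the tool's z in rad; "claw": the gripper command: -1 is fully open, 1 is shut, values between are in proportion. In form: [{"dx": .., "dy": .., "dz": .., "twist": .., "claw": ..}, ...]. A call has 1 to 12 rows; each row shifts and turns the commanded pose from where the row before left it, along the tool's axes as they then stand; what a row does not reach is not made up. A row lasts 1/8 s, in which the tool goes at most 62.5 mm and 10.7 degrees, less where a joint would pass 70% of its speed; a pose out of reach is approached as far as the arm can. A call is refused whole if a number of a shift passes 0.0625 or a number of a turn 0.188, either way. A call with a gripper value outside its range is refused whole. The fingers move at their own pace and stop on an object; "grip_force" is the grip in N (left out, the last holds). Time passes only in rows, so rows that do not move let the fingers close. It gives the time, the measured TCP pose, the force and the opening at its end, in the units of the state.
- robot.state(): the state, without advancing time (a new reading comes with each control period).
- robot.read_camera(name): name is "scene" or "top" or "wrist"; returns a dict with "color" (384x512x3 uint8, red, green, blue), "fx", "fy", "cx", "cy" (pixels), "R" (3x3) and "t" (3): a world point X has camera coordinates R X + t. Camera axes: x right, y down, z forward; pixel columns grow to the right and rows downward; lengths in m; the calibration is good to about 2 mm. A picture is of the moment at which its call begins. There is no depth.
- robot.close_job(): hands the job in, once; it reports no verdict.
Trained networks look in a picture, given as the dict that the camera call returned (one of the last four; its "shot" number tells which), for a name from the list of things; names that differ only in an ending like _2 or _b are one class to them, and where a whole thing is asked for, a point or a joint stands for the part that bears it (a point fixed in the world has none). Each returns a list of dicts, best first, with "conf" (0 to 1); they miss things now and then, are a little off and sometimes report something else, mostly with a low value. They report only what shows in the picture. A call takes as long as a camera call. They do not tell look-alikes from the thing itself.
- robot.recognise(picture, label): "xyz" ([x, y, z] in m, in the coordinates of the camera as it stood for that picture, good to about 4 mm: the middle of the surface that is visible of it).
- robot.silhouettes(picture, label): "mask" (384x512 bool, what is visible of it).
- robot.pinpoint(picture, label): "xyz" ([x, y, z] in m, in the coordinates of the camera as it stood for that picture, good to about 4 mm: a listed point, or the origin of a listed thing).
The state is a dict: "time_s": time; "joint_pos": joint angles; "dq": joint speeds; "effort": joint torques, N m; "eef_pos": TCP position; "orientation": TCP orientation; "wrist_force": force on the tool from outside, world axes, zero at the start; "torque": the same for the moment, N m; "opening": finger opening in m.
Only numpy, scipy, OpenCV 4.12 (cv2) and the standard library are available. Lean on these libraries where they do the work, as an engineer would, in place of code of your own. Each camera call takes 0.05 s, during which the arm holds its last target. There are 200 camera calls.

## Task

The ratchet stop on the jar rail is in the way of the next tins. Press its release plate down with the fingertips and, keeping it pressed, push the stop back along its bar, away from the tin and the tea box, until it is fully home against the block at the end of the rail; then let go so that the plate springs up again. Only press and push: lift nothing, and leave the tin, the tea box, the mug and the spice jar standing where they are.

Things in the scene. Friction and masses are not known exactly. Their poses are not given: they have to be found in the camera images.
- rail: Fixed wooden jar rail, 460 mm long (y) by 130 mm wide (x). Origin: centre of its underside on the worktop. Board top 24 mm up; a slot with a toothed steel bar runs along its middle. At the -y end a wooden end plate, with tin and tea box next to it; at the +y end a dark steel end block, 95 mm high above the worktop, 96 mm wide, inner face at y = +214 mm, where the stop comes home.
- jaw (a joint): Position of the grey metal sliding stop along the bar, m: grows toward the rail's +y, away from the goods; 0.170 is fully home against the end block. Friction about 2 N. With the release up, a push toward +y locks on the next tooth (14 mm pitch, so up to 14 mm of play); toward the goods it can ratchet.
- release (a joint): How far the release plate is pressed, in m: 0 up, 0.010 fully down (hard stop). Spring: about 2 N to start, 6 N fully down. The bar is free when pressed more than about 6 mm; it must be kept pressed while the stop slides, or it catches on the next tooth. Springs up when let go.
- release_top (a point): Centre of the top of the release plate (black, ribbed, 62 mm in the rail's x by 56 mm in y), 75 mm above the worktop when up. Moves with plate and stop; axes as the rail's. It lies in the stop between the jaw plate (-y side, 120 mm wide) and the thumb stop (+y side), and between low cheeks 60 mm above the worktop, 35 to 42 mm off in x.
- thumb_stop (a point): Middle of the top edge of the thumb stop, the upright on the +y side of the release plate: 96 mm wide (x), 16 mm thick (y), 106 mm above the worktop, as is the jaw plate. Its inner face is 32 mm from the centre of the release plate; the jaw plate's inner face likewise on the -y side. Fingers that press the plate can push the stop along by this inner face.
- tin: Food tin, 76 mm diameter, 58 mm high, standing loose on the rail's board between end plate and stop (either place of the two). Origin: centre of its underside.
- tea_box: Cardboard tea box, 117 mm across the rail, 71 mm along it, 64 mm high, loose on the rail's board beside the tin. Origin: centre of its underside.
- spice_jar: Spice jar with a green cap, 46 mm diameter, 106 mm high, standing loose on the worktop behind the rail. Origin: centre of its underside.
- mug: White mug, 80 mm diameter with handle (115 mm over it), 91 mm high, standing loose on the worktop behind the rail. Origin: on its underside.
Things that resemble listed ones, but are neither listed nor needed, are in the scene too. Leave any orange look-alike of the mug alone.

How it is judged:
By the outcome, as a careful person would: the job done as asked, in the order asked, and still so for the second after the job is handed in, with the robot touching nothing.
It also fails if it takes over 42 s, if anything falls off the work surface, if the arm or the gripper's body presses on something with over 40 N, if the wrist force passes 120 N, or if a joint passes its speed limit or range.

## Working session

There is one attempt and no reset: what is moved stays moved. The work goes in short steps, Python scripts to look and compute and a tool call to move; the robot and the scene stay as the last step left them, time stands still between calls to the robot, and variables do not carry over. Pictures are saved under pics/ and viewed, about 8 in all and at most 12, crops included, and the job is handed in when it is done.

Besides the shell and the picture viewer there is one more tool, called after "Call:" as name(argument=value, ...) on one line, values as JSON. arm_command: Moves the arm, as the interface text tells. Its arguments: {"type":"object","properties":{"motion":{"type":"array","items":{"type":"object","properties":{"dx":{"type":"number"},"dy":{"type":"number"},"dz":{"type":"number"},"twist":{"type":"number"},"claw":{"type":"number"}}}},"grip_force":{"type":"number"}},"required":["motion"]}

```bash
mkdir -p pics; cat > h.py <<'E'
from workcell import robot
import numpy as np, cv2
from scipy.spatial.transform import Rotation as Rn
def w(p,x): return np.array(p["R"]).T@(np.array(x)-np.array(p["t"]))
def look(cam,labels,save=None):
    p=robot.read_camera(cam)
    if save: cv2.imwrite(save,p["color"][...,::-1])
    for l in labels:
        for d in robot.pinpoint(p,l)[:3]: print(cam,l,round(d["conf"],2),w(p,d["xyz"]).round(4))
    return p
def st():
    s=robot.state(); R=Rn.from_rotvec(s["orientation"]).as_matrix()
    print(s["time_s"],np.round(s["eef_pos"],4),R.round(3).tolist(),np.round(s["wrist_force"],1),s["opening"],np.round(s["joint_pos"],3))
E
python3 - <<'E'
from h import *
st()
L=["rail","release_top","thumb_stop","tin","tea_box","mug","spice_jar"]
for c in ["scene","top"]: look(c,L,f"pics/{c}1.png")
a=[cv2.imread(f"pics/{c}1.png") for c in ["scene","top"]]
cv2.imwrite("pics/both.png",cv2.resize(np.vstack(a),(400,600)))
st()
E
```

```text
0.0 [ 0.2832 -0.6665  0.2412] [[0.92, 0.391, -0.001], [0.391, -0.92, 0.002], [-0.0, -0.002, -1.0]] [ 0.2 -0.3  0.3] 0.08554651128076143 [ 1.076  0.592  0.048  1.61  -0.033  0.943 -0.034]
scene rail 0.79 [ 0.4802 -0.1166 -0.0013]
scene release_top 0.48 [ 0.4702 -0.0914  0.0715]
scene thumb_stop 0.81 [ 0.4593 -0.0504  0.103 ]
scene tin 0.8 [ 0.5019 -0.2074  0.0202]
scene tin 0.67 [ 0.5351 -0.2836  0.0267]
scene tea_box 0.98 [ 0.5346 -0.2825  0.0245]
scene mug 0.9 [ 0.5808  0.0637 -0.0017]
scene mug 0.71 [0.6998 0.1403 0.0024]
scene mug 0.56 [0.5451 0.2343 0.0046]
scene spice_jar 0.81 [ 0.603  -0.1363 -0.0027]
top rail 0.77 [ 4.782e-01 -1.156e-01  4.000e-04]
top release_top 0.6 [ 0.4706 -0.0894  0.0806]
top release_top 0.53 [ 0.6038 -0.1398 -0.0027]
top thumb_stop 0.75 [ 0.46   -0.0533  0.1056]
top tin 0.6 [ 0.5039 -0.2115  0.0237]
top tea_box 0.93 [ 0.5324 -0.2825  0.0267]
top tea_box 0.59 [ 0.5075 -0.21    0.0238]
top mug 0.84 [7.051e-01 1.343e-01 2.000e-04]
top mug 0.71 [ 0.542   0.2324 -0.0031]
top mug 0.68 [0.5812 0.0589 0.0039]
top spice_jar 0.65 [ 0.6056 -0.1405 -0.0024]
0.8 [ 0.2835 -0.6673  0.2423] [[0.92, 0.391, -0.0], [0.391, -0.92, -0.0], [-0.0, 0.0, -1.0]] [1.1 0.1 0. ] 0.08514736287492679 [ 1.075  0.591  0.048  1.609 -0.033  0.943 -0.034]
```

View pics/scene1.png

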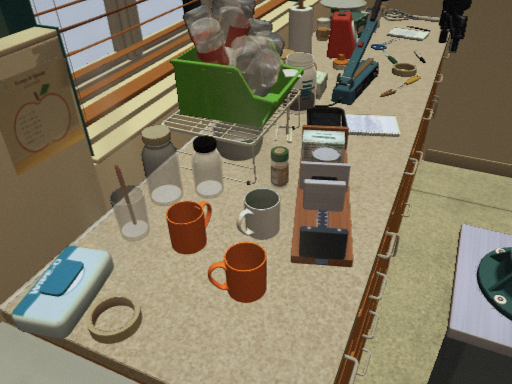

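View pics/top1.png

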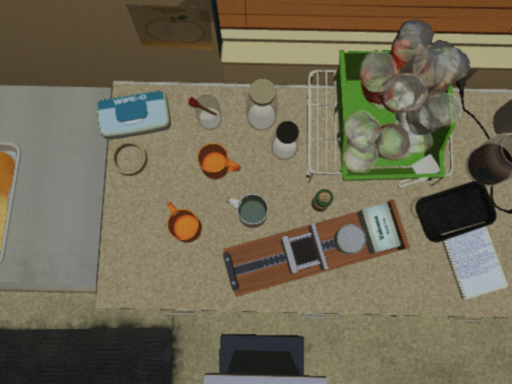

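The scene view shows the rail with its stop at about (325,195), jaw plate toward the tin at (327,150), and the end block nearest the camera at (323,242). The top view shows the rail tilted, with the block at (231,270) and the tea box at (382,228). Next I'll get the yaw and the targets.

```bash
cat >> h.py <<'E'
def plane(p,uv,z):
    R=np.array(p["R"]);t=np.array(p["t"]);C=-R.T@t
    d=np.c_[(uv[:,0]-p["cx"])/p["fx"],(uv[:,1]-p["cy"])/p["fy"],np.ones(len(uv))]@R
    return C+d*((z-C[2])/d[:,2])[:,None]
E
python3 - <<'E'
from h import *
p=look("top",["release_top","thumb_stop","rail"])
m=robot.silhouettes(p,"rail")
for d in m[:2]:
    v,u=np.nonzero(d["mask"]); P=plane(p,np.c_[u,v].astype(float),0.024)[:,:2]
    print(d["conf"],len(u),cv2.minAreaRect((P*1000).astype(np.float32)))
c=cv2.resize(p["color"][190:305,215:420,::-1],None,fx=3.8,fy=3.8,interpolation=cv2.INTER_CUBIC)
cv2.imwrite("pics/crop.png",c)
for z,uv in ((.106,[[316,248]]),):print(plane(p,np.array(uv,float),z))
E
```

```text
top release_top 0.73 [ 0.4673 -0.0917  0.0796]
top thumb_stop 0.63 [ 0.4565 -0.0505  0.1036]
top rail 0.58 [ 0.4763 -0.1114  0.0036]
0.79 6807 ((481.4447937011719, -125.59707641601562), (137.95387268066406, 486.8026123046875), 17.376728057861328)
[[ 0.47493694 -0.11782315  0.106     ]]
```

View pics/crop.png

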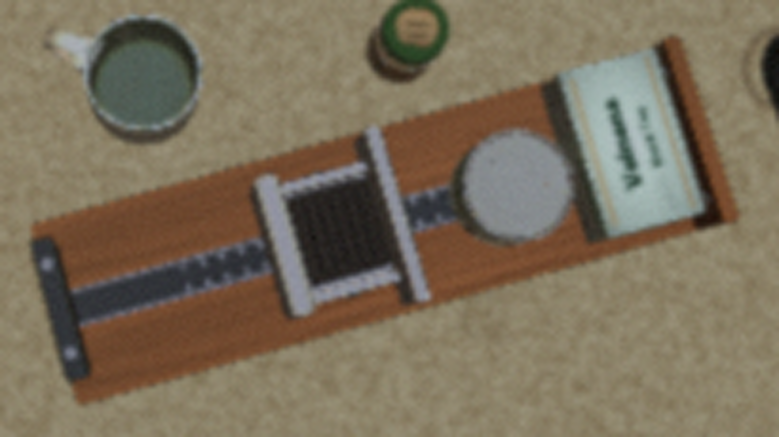

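Call:
arm_command(motion=[{"twist": 0.098,"claw": 1},{"dx": 0.032,"dy": -0.045,"claw": 1},{"dx": 0.032,"dy": -0.045,"claw": 1},{"dx": 0.032,"dy": -0.045,"claw": 1},{"dx": 0.032,"dy": -0.045,"claw": 1},{"dx": 0.032,"dy": -0.045,"claw": 1},{"dx": 0.032,"dy": -0.045,"claw": 1},{"dx": 0.032,"dy": -0.045,"claw": 1},{"dx": 0.032,"dy": -0.045,"claw": 1},{"dx": 0.032,"dy": -0.045,"claw": 1},{"dx": 0.032,"dy": -0.045,"claw": 1},{"claw": 1}])

```text
$.motion[0]: bad value
```

```bash
cat >> h.py <<'E'
def to(x,y,z):
    s=robot.state(); R=Rn.from_rotvec(s["orientation"]).as_matrix()
    print("tool shift to",(x,y,z),(R.T@(np.array([x,y,z])-s["eef_pos"])).round(4),"yaw",np.degrees(np.arctan2(R[1,0],R[0,0])).round(2))
E
python3 - <<'E'
from h import *
st()
p=look("wrist",["release_top","thumb_stop"],"pics/w1.png")
for d in robot.silhouettes(p,"release_top")[:1]: print(d["conf"],d["mask"].sum())
to(.4773,-.0821,.12)
E
```

```text
1.05 [ 0.2835 -0.6673  0.2423] [[0.92, 0.391, 0.0], [0.391, -0.92, -0.0], [-0.0, 0.0, -1.0]] [ 1.2 -0.2  0.2] 0.08545760585535415 [ 1.076  0.591  0.048  1.608 -0.033  0.943 -0.034]
tool shift to (0.4773, -0.0821, 0.12) [ 0.4072 -0.4628  0.1223] yaw 23.02
```

View pics/w1.png

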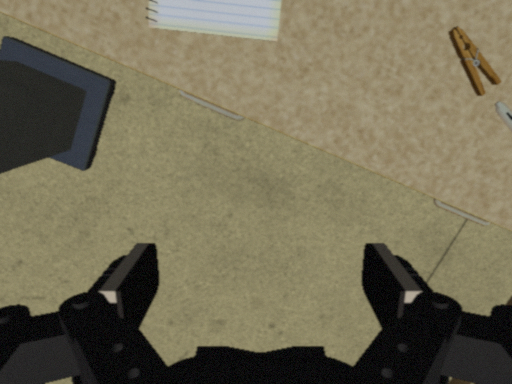

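The move was refused, so the wrist view still shows only floor and the open fingers at (130,280) and (390,280). I'll resend it with every key filled in.

Call:
arm_command(motion=[{"dx": 0,"dy": 0,"dz": 0,"twist": 0.098,"claw": 1},{"dx": 0.032,"dy": -0.045,"dz": 0,"twist": 0,"claw": 1},{"dx": 0.032,"dy": -0.045,"dz": 0,"twist": 0,"claw": 1},{"dx": 0.032,"dy": -0.045,"dz": 0,"twist": 0,"claw": 1},{"dx": 0.032,"dy": -0.045,"dz": 0,"twist": 0,"claw": 1},{"dx": 0.032,"dy": -0.045,"dz": 0,"twist": 0,"claw": 1},{"dx": 0.032,"dy": -0.045,"dz": 0,"twist": 0,"claw": 1},{"dx": 0.032,"dy": -0.045,"dz": 0,"twist": 0,"claw": 1},{"dx": 0.032,"dy": -0.045,"dz": 0,"twist": 0,"claw": 1},{"dx": 0.032,"dy": -0.045,"dz": 0,"twist": 0,"claw": 1},{"dx": 0.032,"dy": -0.045,"dz": 0,"twist": 0,"claw": 1},{"dx": 0,"dy": 0,"dz": 0,"twist": 0,"claw": 1}], grip_force=40)

```text
time_s: 2.75
eef_pos: [0.4562, -0.1372, 0.2427]
orientation: [-3.102, -0.49, -0.003]
wrist_force: [0.4, -0.8, -0.1]
opening: 0.0
```

```bash
python3 - <<'E'
from h import *
st()
p=look("wrist",["release_top","thumb_stop"],"pics/w2.png")
to(.4773,-.0821,.12)
E
```

```text
2.75 [ 0.4562 -0.1372  0.2427] [[0.951, 0.308, 0.002], [0.308, -0.951, 0.002], [0.002, -0.001, -1.0]] [ 0.4 -0.8 -0.1] 1.120137855534696e-06 [ 0.224  0.281 -0.031  2.154  0.01   0.706 -1.071]
wrist release_top 0.89 [ 0.474  -0.0887  0.0739]
wrist release_top 0.34 [ 0.508  -0.2121  0.0247]
wrist thumb_stop 0.96 [ 0.4599 -0.0473  0.1076]
tool shift to (0.4773, -0.0821, 0.12) [ 0.0404 -0.0513  0.1224] yaw 17.36
```

View pics/w2.png

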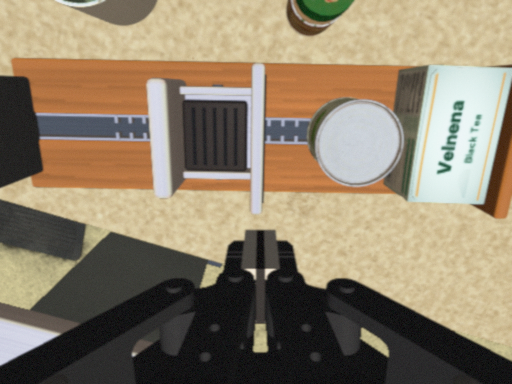

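The wrist view shows the plate centred at (215,135), the thumb stop at (163,138) and the jaw plate at (258,138). The rail is level in the image to about 1°. I'll move over the plate and descend.

Call:
arm_command(motion=[{"dx": 0.02,"dy": -0.0235,"dz": 0,"twist": 0,"claw": 1},{"dx": 0.02,"dy": -0.0235,"dz": 0,"twist": 0,"claw": 1},{"dx": 0,"dy": 0,"dz": 0.04,"twist": 0,"claw": 1},{"dx": 0,"dy": 0,"dz": 0.04,"twist": 0,"claw": 1},{"dx": 0,"dy": 0,"dz": 0.04,"twist": 0,"claw": 1},{"dx": 0,"dy": 0,"dz": 0.018,"twist": 0,"claw": 1},{"dx": 0,"dy": 0,"dz": 0,"twist": 0,"claw": 1},{"dx": 0,"dy": 0,"dz": 0,"twist": 0,"claw": 1}])

```text
time_s: 3.9
eef_pos: [0.4788, -0.0866, 0.1049]
orientation: [3.105, 0.472, 0.001]
wrist_force: [0.8, 0.0, 0.0]
opening: 0.0001
```

```bash
python3 - <<'E'
from h import *
st()
look("wrist",["release_top","thumb_stop"],"pics/w3.png")
look("scene",["release_top","thumb_stop"])
to(.4805,-.080,.09)
E
```

```text
3.9 [ 0.4788 -0.0866  0.1049] [[0.955, 0.297, 0.001], [0.297, -0.955, -0.001], [0.001, 0.001, -1.0]] [0.8 0.  0. ] 0.00010401118052260098 [ 0.111  0.525 -0.033  2.237  0.047  0.379 -1.231]
wrist release_top 0.35 [ 0.477  -0.1189 -0.0035]
wrist release_top 0.21 [ 0.508  -0.2086  0.0251]
wrist thumb_stop 0.9 [ 0.4583 -0.0522  0.1091]
scene release_top 0.49 [ 0.4733 -0.0908  0.0738]
scene thumb_stop 0.63 [ 0.4546 -0.0508  0.1037]
tool shift to (0.4805, -0.08, 0.09) [ 0.0032 -0.0047  0.015 ] yaw 17.4
```

View pics/w3.png

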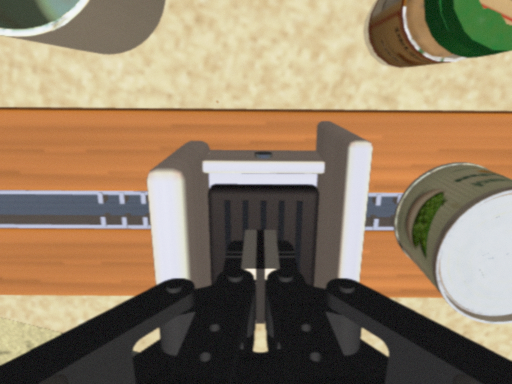

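The fingers are over the plate, at about (262,250) against a plate centre near (264,220). However, the knuckles spread along the rail direction and could ride over the uprights. I'll raise and turn 90° so the narrow side faces the thumb stop.

Call:
arm_command(motion=[{"dx": 0,"dy": 0,"dz": -0.03,"twist": 0,"claw": 1},{"dx": 0,"dy": 0,"dz": 0,"twist": -0.187,"claw": 1},{"dx": 0,"dy": 0,"dz": 0,"twist": -0.187,"claw": 1},{"dx": 0,"dy": 0,"dz": 0,"twist": -0.187,"claw": 1},{"dx": 0,"dy": 0,"dz": 0,"twist": -0.187,"claw": 1},{"dx": 0,"dy": 0,"dz": 0,"twist": -0.187,"claw": 1},{"dx": 0,"dy": 0,"dz": 0,"twist": -0.187,"claw": 1},{"dx": 0,"dy": 0,"dz": 0,"twist": -0.187,"claw": 1},{"dx": 0,"dy": 0,"dz": 0,"twist": -0.187,"claw": 1},{"dx": 0,"dy": 0,"dz": 0,"twist": -0.075,"claw": 1},{"dx": 0.01,"dy": 0.005,"dz": 0,"twist": 0,"claw": 1},{"dx": 0,"dy": 0,"dz": 0.02,"twist": 0,"claw": 1}])

```text
time_s: 5.7
eef_pos: [0.482, -0.0728, 0.1154]
orientation: [1.858, 2.529, 0.005]
wrist_force: [-0.3, -0.9, -0.6]
opening: -0.0
```

```bash
python3 - <<'E'
from h import *
st()
p=look("wrist",["release_top","thumb_stop"],"pics/w4.png")
to(.4805,-.0756,.09)
E
```

```text
5.7 [ 0.482  -0.0728  0.1154] [[-0.299, 0.954, 0.005], [0.954, 0.299, 0.0], [-0.001, 0.005, -1.0]] [-0.3 -0.9 -0.6] -3.575143415756983e-05 [ 0.394  0.537 -0.446  2.219  0.501  0.476 -0.145]
wrist release_top 0.71 [ 0.4742 -0.0887  0.0762]
wrist thumb_stop 0.64 [ 0.4569 -0.0539  0.1077]
tool shift to (0.4805, -0.0756, 0.09) [-0.0023  0.0002  0.024 ] yaw 107.44
```

View pics/w4.png

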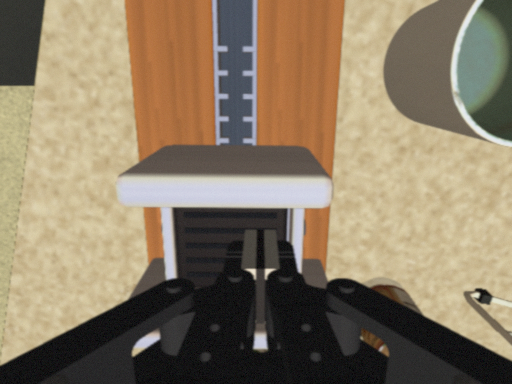

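The fingertips at (262,240) are between the thumb stop (bottom edge at row 205) and the jaw plate, slightly right of the plate centre (231) as planned. I'll descend to contact.

Call:
arm_command(motion=[{"dx": -0.003,"dy": 0,"dz": 0.02,"twist": 0,"claw": 1},{"dx": 0,"dy": 0,"dz": 0.007,"twist": 0,"claw": 1},{"dx": 0,"dy": 0,"dz": 0.007,"twist": 0,"claw": 1},{"dx": 0,"dy": 0,"dz": 0,"twist": 0,"claw": 1}])

```text
time_s: 6.35
eef_pos: [0.4812, -0.077, 0.0805]
orientation: [1.859, 2.532, -0.0]
wrist_force: [-0.0, 0.2, 3.3]
opening: 0.0001
```

Call:
arm_command(motion=[{"dx": 0,"dy": 0,"dz": 0.003,"twist": 0,"claw": 1},{"dx": 0,"dy": 0,"dz": 0.003,"twist": 0,"claw": 1},{"dx": 0,"dy": 0,"dz": 0,"twist": 0,"claw": 1}])

```text
time_s: 6.72
eef_pos: [0.4812, -0.077, 0.075]
orientation: [1.859, 2.532, -0.0]
wrist_force: [-2.5, 0.2, 9.7]
opening: -0.0001
```

Call:
arm_command(motion=[{"dx": 0.006,"dy": 0,"dz": 0,"twist": 0,"claw": 1},{"dx": 0.006,"dy": 0,"dz": 0,"twist": 0,"claw": 1},{"dx": 0.008,"dy": 0,"dz": 0,"twist": 0,"claw": 1},{"dx": 0.01,"dy": 0,"dz": 0,"twist": 0,"claw": 1},{"dx": 0,"dy": 0,"dz": 0,"twist": 0,"claw": 1}])

```text
time_s: 7.35
eef_pos: [0.4725, -0.0481, 0.075]
orientation: [1.858, 2.532, 0.001]
wrist_force: [-0.9, 1.7, 9.8]
opening: 0.0
```

```bash
python3 - <<'E'
from h import *
st()
look("scene",["release_top","thumb_stop"]);look("top",["thumb_stop"])
E
```

```text
7.35 [ 0.4725 -0.0481  0.075 ] [[-0.3, 0.954, 0.001], [0.954, 0.3, -0.0], [-0.001, 0.001, -1.0]] [-0.9  1.7  9.8] 2.5117244855352326e-05 [ 0.269  0.595 -0.351  2.265  0.573  0.364 -0.263]
scene thumb_stop 0.73 [ 0.4483 -0.0175  0.1026]
top thumb_stop 0.71 [ 0.4492 -0.0238  0.1022]
top thumb_stop 0.22 [ 0.5357 -0.2849  0.0262]
```

Call:
arm_command(motion=[{"dx": 0.01,"dy": 0,"dz": 0,"twist": 0,"claw": 1},{"dx": 0.01,"dy": 0,"dz": 0,"twist": 0,"claw": 1},{"dx": 0.01,"dy": 0,"dz": 0,"twist": 0,"claw": 1},{"dx": 0.01,"dy": 0,"dz": 0,"twist": 0,"claw": 1},{"dx": 0.01,"dy": 0,"dz": 0,"twist": 0,"claw": 1},{"dx": 0.01,"dy": 0,"dz": 0,"twist": 0,"claw": 1},{"dx": 0,"dy": 0,"dz": 0,"twist": 0,"claw": 1}])

```text
time_s: 8.48
eef_pos: [0.4549, 0.0096, 0.075]
orientation: [1.857, 2.532, 0.003]
wrist_force: [-1.5, 1.2, 10.0]
opening: 0.0
```

```bash
python3 - <<'E'
from h import *
st()
look("scene",["release_top","thumb_stop"]);look("top",["thumb_stop"]);look("wrist",["thumb_stop"],"pics/w5.png")
E
```

```text
8.475 [0.4549 0.0096 0.075 ] [[-0.3, 0.954, 0.002], [0.954, 0.3, 0.001], [-0.0, 0.002, -1.0]] [-1.5  1.2 10. ] 4.6177980339084835e-06 [ 0.12   0.578 -0.32   2.309  0.569  0.324 -0.389]
scene release_top 0.37 [ 0.4461 -0.0011  0.0606]
scene thumb_stop 0.92 [0.4311 0.038  0.1023]
scene thumb_stop 0.16 [ 0.5805  0.0632 -0.0023]
top thumb_stop 0.41 [0.4356 0.033  0.1035]
wrist thumb_stop 0.81 [0.4307 0.0362 0.1036]
```

View pics/w5.png

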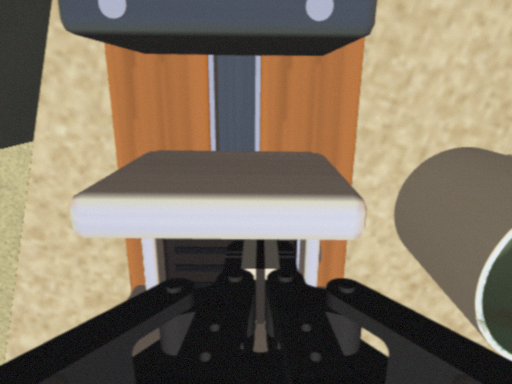

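The stop is riding along, with the thumb stop at row 150–235 and the end block at row 50 ahead. About 48 mm remains.

Call:
arm_command(motion=[{"dx": 0.01,"dy": 0,"dz": 0,"twist": 0,"claw": 1},{"dx": 0.01,"dy": 0,"dz": 0,"twist": 0,"claw": 1},{"dx": 0.01,"dy": 0,"dz": 0,"twist": 0,"claw": 1},{"dx": 0.006,"dy": 0,"dz": 0,"twist": 0,"claw": 1},{"dx": 0.005,"dy": 0,"dz": 0,"twist": 0,"claw": 1},{"dx": 0,"dy": 0,"dz": 0,"twist": 0,"claw": 1}])

```text
time_s: 9.57
eef_pos: [0.4432, 0.0483, 0.075]
orientation: [1.858, 2.531, 0.003]
wrist_force: [0.2, -0.1, 8.5]
opening: -0.0003
```

Call:
arm_command(motion=[{"dx": 0.004,"dy": 0,"dz": 0,"twist": 0,"claw": 1},{"dx": 0.004,"dy": 0,"dz": 0,"twist": 0,"claw": 1},{"dx": 0,"dy": 0,"dz": 0,"twist": 0,"claw": 1}])

```text
time_s: 9.95
eef_pos: [0.441, 0.0554, 0.075]
orientation: [1.858, 2.53, 0.003]
wrist_force: [0.9, -1.7, 8.3]
opening: 0.0003
```

```bash
python3 - <<'E'
from h import *
st()
look("scene",["thumb_stop"]);look("top",["thumb_stop"]);look("wrist",["thumb_stop"])
E
```

```text
9.95 [0.441  0.0554 0.075 ] [[-0.299, 0.954, 0.003], [0.954, 0.299, -0.0], [-0.001, 0.003, -1.0]] [ 0.9 -1.7  8.3] 0.00029739959724152853 [-0.005  0.569 -0.294  2.333  0.559  0.3   -0.489]
scene thumb_stop 0.96 [0.4145 0.0836 0.1051]
wrist thumb_stop 0.66 [0.4188 0.08   0.1064]
```

Call:
arm_command(motion=[{"dx": 0.004,"dy": 0,"dz": 0,"twist": 0,"claw": 1},{"dx": 0.004,"dy": 0,"dz": 0,"twist": 0,"claw": 1},{"dx": 0,"dy": 0,"dz": 0,"twist": 0,"claw": 1}])

```text
time_s: 10.62
eef_pos: [0.4386, 0.0614, 0.0749]
orientation: [1.86, 2.528, -0.001]
wrist_force: [0.9, -4.6, 8.5]
opening: -0.0001
```

Call:
arm_command(motion=[{"dx": 0.003,"dy": 0,"dz": 0,"twist": 0,"claw": 1},{"dx": 0.003,"dy": 0,"dz": 0,"twist": 0,"claw": 1},{"dx": 0,"dy": 0,"dz": 0,"twist": 0,"claw": 1}])

```text
time_s: 11.0
eef_pos: [0.4375, 0.0643, 0.075]
orientation: [1.863, 2.523, -0.006]
wrist_force: [4.2, -10.1, 9.5]
opening: 0.0002
```

```bash
python3 - <<'E'
from h import *
st()
look("scene",["thumb_stop"],"pics/s6.png");look("top",["thumb_stop"]);look("wrist",["thumb_stop"],"pics/w6.png")
a=cv2.imread("pics/s6.png")[150:280,260:390];a=cv2.resize(a,(400,400));b=cv2.resize(cv2.imread("pics/w6.png"),(400,300))
cv2.imwrite("pics/c6.png",np.hstack([a,cv2.copyMakeBorder(b,0,100,0,0,0)]))
E
```

```text
11.0 [0.4375 0.0643 0.075 ] [[-0.294, 0.956, 0.002], [0.956, 0.294, -0.006], [-0.007, 0.0, -1.0]] [  4.2 -10.1   9.5] 0.00019474337017829184 [-0.04   0.567 -0.282  2.337  0.557  0.299 -0.518]
scene thumb_stop 0.93 [0.4158 0.0812 0.1037]
wrist thumb_stop 0.74 [0.4191 0.0786 0.1067]
```

View pics/c6.png

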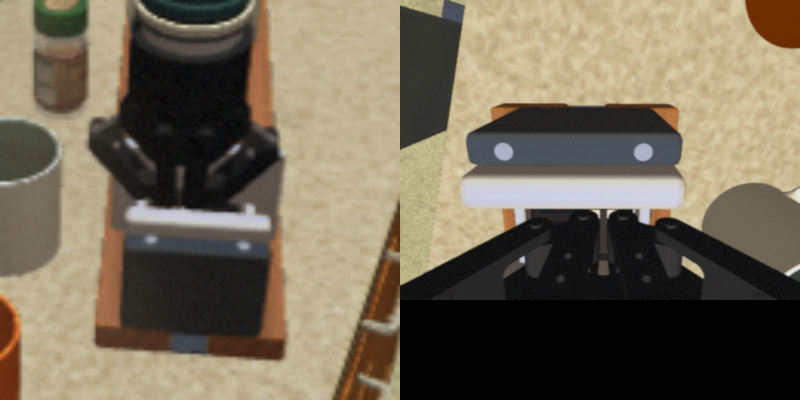

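The thumb stop is flush against the end block in both views (left: row 215–235; right: row 165–205). The push force rose to about 11 N while the stop stayed put. I'll lift straight up so friction cannot drag it back.

Call:
arm_command(motion=[{"dx": 0,"dy": 0,"dz": -0.006,"twist": 0,"claw": 1},{"dx": 0,"dy": 0,"dz": -0.006,"twist": 0,"claw": 1},{"dx": 0,"dy": 0,"dz": -0.006,"twist": 0,"claw": 1},{"dx": 0,"dy": 0,"dz": 0,"twist": 0,"claw": 1},{"dx": -0.01,"dy": 0,"dz": 0,"twist": 0,"claw": 1},{"dx": 0,"dy": 0,"dz": -0.02,"twist": 0,"claw": 1},{"dx": 0,"dy": 0,"dz": -0.04,"twist": 0,"claw": 1},{"dx": 0,"dy": 0,"dz": -0.04,"twist": 0,"claw": 1},{"dx": -0.03,"dy": 0.02,"dz": -0.03,"twist": 0,"claw": 1},{"dx": -0.03,"dy": 0.02,"dz": 0,"twist": 0,"claw": 1},{"dx": 0,"dy": 0,"dz": 0,"twist": 0,"claw": 1},{"dx": 0,"dy": 0,"dz": 0,"twist": 0,"claw": 1}])

```text
time_s: 12.8
eef_pos: [0.4935, 0.0143, 0.2218]
orientation: [-1.858, -2.531, 0.001]
wrist_force: [-0.1, 0.3, -0.1]
opening: 0.0002
```

```bash
python3 - <<'E'
from h import *
st()
L=["thumb_stop","release_top","tin","tea_box","mug","spice_jar"]
look("scene",L,"pics/s7.png");look("wrist",L[:2],"pics/w7.png")
a=cv2.imread("pics/s7.png")[110:280,240:410];a=cv2.resize(a,(400,400));b=cv2.resize(cv2.imread("pics/w7.png"),(400,300))
cv2.imwrite("pics/c7.png",np.hstack([a,cv2.copyMakeBorder(b,0,100,0,0,0)]))
E
```

```text
12.8 [0.4935 0.0143 0.2218] [[-0.3, 0.954, -0.001], [0.954, 0.3, 0.001], [0.001, -0.001, -1.0]] [-0.1  0.3 -0.1] 0.00019342838994166047 [ 0.313  0.377 -0.551  2.122  0.296  0.718 -0.128]
scene thumb_stop 0.92 [0.4165 0.0814 0.106 ]
scene release_top 0.7 [0.4315 0.0433 0.0744]
scene tin 0.92 [ 0.5021 -0.2105  0.0202]
scene mug 0.87 [0.5444 0.2307 0.0016]
scene mug 0.7 [0.702  0.1355 0.001 ]
scene mug 0.64 [ 0.5785  0.0604 -0.002 ]
scene spice_jar 0.86 [ 6.023e-01 -1.370e-01 -3.000e-04]
wrist thumb_stop 0.88 [0.4184 0.0808 0.1084]
wrist release_top 0.72 [0.4337 0.042  0.0766]
```

View pics/c7.png

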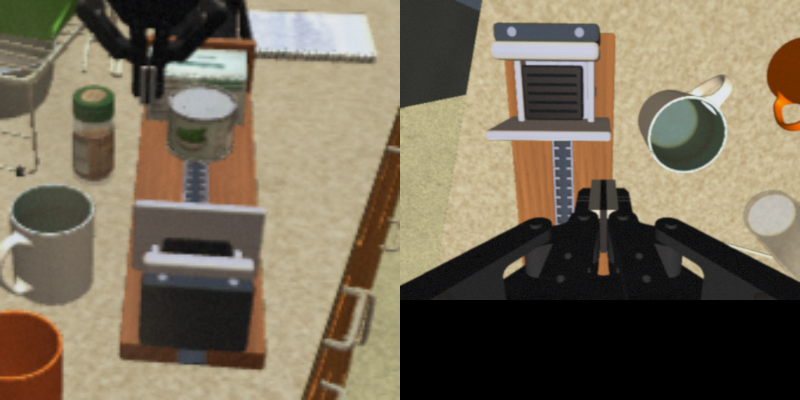

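The stop is flush against the block, the plate is up (z ≈ 0.075), the other items are unmoved and the robot is clear. I'll hand it in.

```bash
python3 -c "
from workcell import robot
print(robot.close_job())"
```

```text
the job is handed in; nothing more can be done
None
```

The ratchet stop is fully home against the end block and its release plate has sprung back up. I pressed the plate down with the closed fingertips (about 10 N), kept it pressed while sliding the stop along the bar, then lifted straight off. I handed the job in at about 13 s of the 42 s allowed.

- **Stop home:** the push force rose to about 11 N while the stop stayed put. The thumb stop measured about (0.417, 0.081), and the pictures show it flush with the block.
- **Plate up:** its top measured 74 to 77 mm above the worktop, against 75 mm when fully up.
- **Other items:** the tin, mug and spice jar are within about 4 mm of where they started, which is the detector's own error. The detector did not report the tea box in the last picture because the gripper partly hides it, but it looks to be standing in its place.
- **Robot:** it is clear of everything, with about 0 N at the wrist.

One command was refused for a missing field and moved nothing; I sent it again in full.

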